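# Return strayed stationery to its display trays

### The job

Put the five strayed articles on the shop counter back into the display tray that already holds their own kind: the two highlighters lying flat and the two glue sticks standing upright, each pair in its own tray, and the tape roll lying flat in the third. Each goes right way up on the bare floor of its tray, in the empty part in front of the stock and not on top of anything; set things down rather than dropping them, and leave the stapler and the box of clips where they are.

Things in the scene. Friction and masses are not known exactly. Their poses are not given: they have to be found in the camera images.
- highlighter_1: A loose flat highlighter pen lying on its broad side: 105 mm long (x) x 24 wide (y) x 16 high, plus a decorative clip 2 high on top of the cap; white barrel, black cap at its +x end. Origin at the centre of its underside, z up. It does not roll.
- highlighter_2: A loose flat highlighter pen lying on its broad side: 105 mm long (x) x 24 wide (y) x 16 high, plus a decorative clip 2 high on top of the cap; white barrel, black cap at its +x end. Origin at the centre of its underside, z up. It does not roll.
- glue_1: A loose glue stick standing upright: plain round cylinder, 27 mm diameter, 86 mm high, white with black cap and foot. Origin at the centre of its underside, z up along its axis.
- glue_2: A loose glue stick standing upright: plain round cylinder, 27 mm diameter, 86 mm high, white with black cap and foot. Origin at the centre of its underside, z up along its axis.
- tape_roll: A loose roll of adhesive tape lying flat: ring of 56 mm outside diameter, 36 bore, 19 high, white with black core. Origin at the centre of its underside, z up along its axis.
- tray_highlighters: The highlighter tray: fixed, grey, 196 (x) x 152 (y) x 25 mm high, walls and floor 4. Origin: centre of its underside; +x away from the robot (yaw within 0.12 rad). Its far end (x over +33) holds fixed stock: 4 highlighters lying along y, two layers, top 38 above the counter. Empty part for returns: x -94 to +33, y -72 to +72, floor at z = 4. The 3 trays stand in a row along y, in any order.
- tray_glue: The glue stick tray: fixed, grey, 196 (x) x 152 (y) x 25 mm high, walls and floor 4. Origin: centre of its underside; +x away from the robot (yaw within 0.12 rad). Its far end (x over +33) holds fixed stock: 8 standing glue sticks, top 90 above the counter. Empty part for returns: x -94 to +33, y -72 to +72, floor at z = 4. The 3 trays stand in a row along y, in any order.
- tray_tape: The tape tray: fixed, grey, 196 (x) x 152 (y) x 25 mm high, walls and floor 4. Origin: centre of its underside; +x away from the robot (yaw within 0.12 rad). Its far end (x over +33) holds fixed stock: two stacks of 2 flat tape rolls, top 42 above the counter. Empty part for returns: x -94 to +33, y -72 to +72, floor at z = 4. The 3 trays stand in a row along y, in any order.
- stapler: Bystander: loose mini stapler, 90 (x) x 32 (y) x 40 mm high, blue top and black foot. Origin at the centre of its underside. Not to be moved.
- clip_box: Bystander: loose cardboard box of paper clips with a green lid, 58 x 58 x 32 mm high. Origin at the centre of its underside. Not to be moved.
Things that resemble listed ones, but are neither listed nor needed, are in the scene too. Leave any purple or red look-alike of the highlighter_1 alone.

How it is judged:
By the outcome, as a careful person would: the job done as asked, in the order asked, and still so for the second after the job is handed in, with the robot touching nothing.
It also fails if it takes over 131 s, if anything falls off the work surface, if the arm or the gripper's body presses on something with over 40 N, if the wrist force passes 120 N, or if a joint passes its speed limit or range.

### The arm

A 6-joint arm with a two-finger parallel gripper is mounted at the origin on the work surface. World frame = base frame: x ahead of the robot, y to its left, z up, the work surface at z = 0. Lengths are in mm, angles in rad, forces in N, time in s.
With the tool pointing down it reaches from about 275 to 1000 mm from the base axis. Payload 8.4 kg.
Tool frame: the origin (TCP) lies at the very end of the fingers, on their centre line; the grasp point (between the pads) lies 19 mm behind it; z points along the fingers, y is the line along which they close (so a half turn about z gives the same grasp; the last joint's range is limited). The gripper opens to 85 mm and grips with 20 to 120 N. Pads are 22 mm wide; open, the fingers measure 114 mm over their backs; the gripper's body (76 mm by 85 mm) begins 54 mm behind the grasp point. The pads swing forward as they close: fully open they stand 13 mm farther back than shut.
Start: joints at [-1.19, 0.353, 1.633, -0, 1.155, -0.002], TCP at [233.448, -579.767, 231.281] pointing down, gripper open.
Joint ranges: [-2.63, 2.63], [-0.92, 2.1], [0.06, 2.66], [-1.3, 4.44], [0, 2.69], [-3.02, 3.02]. Speed limits (rad/s): [2.22, 2.22, 2.79, 3.14, 3.14, 3.14].

### API

Orientations are given as [roll, pitch, yaw] about the fixed x, y, z axes, in that order (R = Rz(yaw) Ry(pitch) Rx(roll)).
In Python, from rig import sensors, grab_frame, camera_params, order gives the robot as it stands. The module is installed in compiled form; this text tells all that it offers.
- The arm moves only by the tool move_arm, never from a script. Its argument "motion" is a list of rows, each a list of 7 numbers: the turn, a rotation vector about the tool's x, y, z in shares of 2 pi rad (1.0 is 2 pi rad), then the shift along the tool's x, y, z in parts of the range, where 1.0 means 0.8 m, then the finger opening in m, from 0 to 0.0854. A call has 1 to 8 rows; each row is the pose to reach, as a shift and turn from the pose commanded when the call began, along the tool's axes at that moment; what a row does not reach only later rows make up. A row lasts 1/8 s, in which the tool goes at most 62.5 mm and 10.7 degrees, less where a joint would pass 70% of its speed; a pose out of reach is approached as far as the arm can. No shift or turn number may pass 1 either way. A call with a gripper value outside its range is refused whole. The fingers move at their own pace and stop on an object; "grip_force" is the grip in N (left out, the last holds). Time passes only in rows, so rows that repeat a pose let the fingers close. It gives the time, the measured TCP pose, the force, the opening and the grip force at its end, in the units of the state.
- sensors.sense(): the state, without advancing time (a new reading comes with each control period).
- grab_frame(name): name is "scene" or "top" or "wrist"; returns (picture, depth): 420x560x3 uint8, red, green, blue; 420x560 float32, mm along the optical axis (not along the pixel's ray), 0 where there is no reading.
- camera_params(name): a dict with "camera_matrix" (3x3 intrinsics, pixels), "world_from_camera" (4x4, takes a point from camera to world coordinates). Camera axes: x right, y down, z forward; pixel columns grow to the right and rows downward; lengths in mm; the calibration is good to about 2 mm. A picture is of the moment at which its call begins: read the wrist's pose just before it. camera_params takes no time and is no camera call; for the wrist camera it gives the pose at the moment of the call.
- order.sign_off(): hands the job in; it is judged then, once.
The state is a dict: "clock": time; "qpos": joint angles; "qvel": joint speeds; "joint_efforts": joint torques, N m; "eef_pos": TCP position; "tcp_rot": TCP orientation; "contact_force": force on the tool from outside, world axes, zero at the start; "wrist_torque": the same for the moment, N m; "opening": opening from 0.0 (shut) to 1.0 (fully open); "grasp_force": force on a finger pad.
Only numpy, scipy, OpenCV 4.12 (cv2) and the standard library are available. Lean on these libraries where they do the work, as an engineer would, in place of code of your own. Each camera call takes 0.05 s, during which the arm holds its last target. There are 200 camera calls.

## Working session

There is one attempt and no reset: what is moved stays moved. The work goes in short steps, Python scripts to look and compute and a tool call to move; the robot and the scene stay as the last step left them, time stands still between calls to the robot, and variables do not carry over. Pictures are saved under pics/ and viewed, at most 14 in all, crops included, and the job is handed in when it is done.

Besides the shell and the picture viewer there is one more tool, called after "Request:" by a JSON object that holds its "fn" and its "kwargs", one argument or row to a line. move_arm: Moves the arm, as the interface text tells. Its arguments: {"type":"object","properties":{"motion":{"type":"array","items":{"type":"array","items":{"type":"number"}}},"grip_force":{"type":"number"}},"required":["motion"]}

```bash
mkdir -p pics; python3 - <<'E'
from rig import sensors, grab_frame, camera_params
import cv2,numpy as np
for n in ("scene","top"):
    im,d=grab_frame(n); cv2.imwrite(f"pics/{n}0.png",im[:,:,::-1]); np.savez(f"{n}0.npz",im=im,d=d)
    p=camera_params(n); print(n,p["camera_matrix"].round(1).tolist(),p["world_from_camera"].round(3).tolist(),(d>0).mean())
p=camera_params("wrist"); print(p["camera_matrix"].round(1).tolist(),p["world_from_camera"].round(3).tolist())
print(sensors.sense())
E
```

```text
scene [[380.7, 0.0, 277.4], [0.0, 380.7, 208.3], [0.0, 0.0, 1.0]] [[-0.557, 0.639, -0.531, 911.841], [0.831, 0.419, -0.366, 335.44], [-0.011, -0.645, -0.764, 761.534], [0.0, 0.0, 0.0, 1.0]] 0.9958503401360544
top [[422.8, 0.0, 280.6], [0.0, 422.8, 208.6], [0.0, 0.0, 1.0]] [[-0.019, -0.986, 0.165, 273.664], [-1.0, 0.016, -0.022, 13.575], [0.019, -0.165, -0.986, 985.665], [0.0, 0.0, 0.0, 1.0]] 0.9960374149659864
[[314.2, 0.0, 276.7], [0.0, 314.2, 212.6], [0.0, 0.0, 1.0]] [[0.374, -0.892, -0.253, 298.285], [-0.927, -0.36, -0.103, -552.632], [0.001, 0.273, -0.962, 373.553], [0.0, 0.0, 0.0, 1.0]]
{'clock': 0.1, 'qpos': array([-1.19040129e+00,  3.53555775e-01,  1.63408637e+00, -2.80017981e-05,
        1.15523654e+00, -2.41587260e-03]), 'qvel': array([-0.0009791 , -0.00094117, -0.00158055,  0.00155766,  0.00075172,
        0.00025811]), 'joint_efforts': array([-1.62496497e-03, -6.06361341e+01, -3.42817426e+01, -9.57692055e-05,
        3.84594852e-03, -3.70740656e-05]), 'eef_pos': array([ 233.26981825, -579.34653725,  230.63982314]), 'tcp_rot': array([-3.14030657e+00,  2.24970632e-05,  3.82822250e-01]), 'contact_force': array([-0.22707313,  0.53673261,  0.38940637]), 'wrist_torque': array([-0.04645087,  0.04114264,  0.01589591]), 'grasp_force': 0.0, 'opening': 0.9948890764768226}
```

View pics/top0.png

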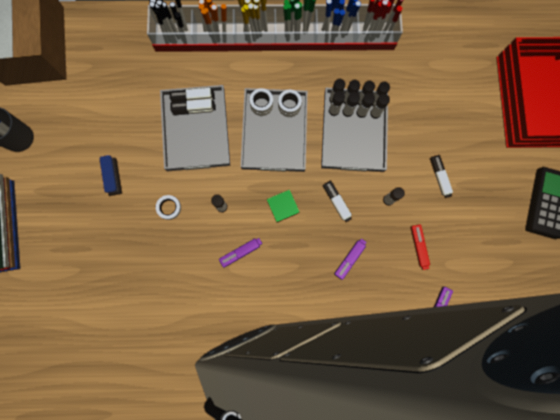

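View pics/scene0.png

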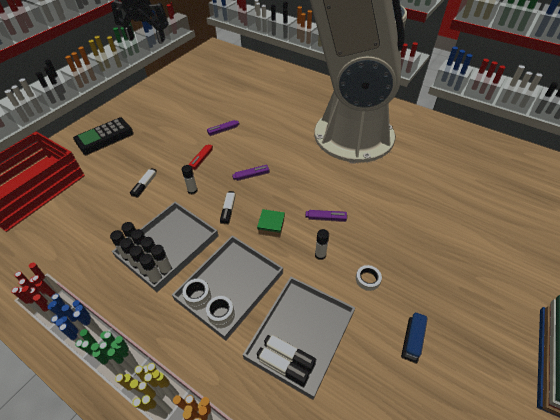

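The top view shows the trays left to right: highlighters (195,128), tape (275,130), glue (355,128). The strays are white and black highlighters at (338,200) and (441,176), glue sticks at (219,203) and (395,197), and the tape roll at (168,207). The three purple pens and one red pen, the stapler (110,175) and the clip box (284,206) stay where they are. The strays fit because they are the only white-barrelled, black-capped ones. I'll confirm that in one crop while measuring.

```bash
cat > h.py <<'E'
import cv2,numpy as np
from rig import sensors, grab_frame, camera_params
def world(d,p):
    K=p["camera_matrix"];T=p["world_from_camera"]
    v,u=np.mgrid[:d.shape[0],:d.shape[1]]
    P=np.stack([(u-K[0,2])/K[0,0]*d,(v-K[1,2])/K[1,1]*d,d],-1)
    return P@T[:3,:3].T+T[:3,3]
def proj(X,p):
    K=p["camera_matrix"];T=p["world_from_camera"]
    c=(np.atleast_2d(X)-T[:3,3])@T[:3,:3]; q=c@K.T
    return q[:,:2]/q[:,2:]
def ray(uv,z,p):
    K=p["camera_matrix"];T=p["world_from_camera"]
    r=T[:3,:3]@np.linalg.solve(K,[uv[0],uv[1],1]); return T[:3,3]+r*(z-T[2,3])/r[2]
E
python3 - <<'E'
from h import *
seeds=dict(hl1=(338,200),hl2=(441,176),gl1=(219,203),gl2=(395,197),tape=(168,207),clip=(284,206),stap=(110,175),trayH=(195,128),trayT=(275,130),trayG=(355,128))
z=np.load("top0.npz"); pt=camera_params("top"); Wt=world(z["d"],pt); imt=z["im"]
z2=np.load("scene0.npz"); ps=camera_params("scene"); Ws=world(z2["d"],ps); ims=z2["im"]
c=imt[150:312,90:490]; cv2.imwrite("pics/crop0.png",cv2.resize(c,None,fx=2,fy=2,interpolation=cv2.INTER_CUBIC)[:,:,::-1])
for k,s in seeds.items():
    x0=Wt[s[1],s[0]]
    for nm,W,im in(("top",Wt,imt),("scn",Ws,ims)):
        R=130 if "tray" in k else 62
        m=(np.hypot(W[...,0]-x0[0],W[...,1]-x0[1])<R)&(W[...,2]>7)
        if "tray" in k: m&=(abs(W[...,2]-25)<4)&(im.max(-1)<190)
        n,l,st,ce=cv2.connectedComponentsWithStats(m.astype(np.uint8))
        j=max(range(1,n),key=lambda i:st[i,4]); m=l==j
        P=W[m]; zt=np.percentile(P[:,2],95 if 'tray' not in k else 50)
        top=P[P[:,2]>zt-6] if 'tray' not in k else P
        (cx,cy),(w,h),a=cv2.minAreaRect(top[:,:2].astype(np.float32))
        dark=P[(im[m].max(-1)<80)][:,:2].mean(0)
        print(k,nm,"n",m.sum(),"z",zt.round(1),"c",round(cx,1),round(cy,1),"mean",top[:,:2].mean(0).round(1),"wh",round(w,1),round(h,1),"a",round(a,1),"dark",dark.round(0))
for W in(Wt,Ws):
    q=W[(abs(W[...,2])<15)&(W[...,0]>300)&(W[...,0]<450)&(abs(W[...,1])<300)][:,2]; print("counter z",np.median(q),q.std())
E
```

```text
hl1 top n 457 z 19.4 c 453.1 -141.1 mean [ 454.7 -140.1] wh 101.8 23.6 a 28.3 dark [ 474. -127.]
hl1 scn n 286 z 16.1 c 454.4 -137.1 mean [ 458.2 -134.4] wh 106.0 23.6 a 28.5 dark [ 479. -122.]
hl2 top n 461 z 19.3 c 509.5 -392.5 mean [ 510.7 -392. ] wh 104.1 24.5 a 13.1 dark [ 530. -384.]
hl2 scn n 256 z 16.0 c 510.7 -388.6 mean [ 515.6 -386.2] wh 103.7 24.9 a 15.3 dark [ 536. -379.]
gl1 top n 197 z 88.0 c 445.7 130.8 mean [445.6 131. ] wh 25.4 24.5 a 43.6 dark [442. 129.]
gl1 scn n 305 z 84.7 c 446.7 135.3 mean [447.7 135.5] wh 24.0 24.2 a 61.7 dark [451. 137.]
gl2 top n 242 z 88.3 c 455.6 -264.4 mean [ 455.5 -264. ] wh 25.6 24.5 a 77.0 dark [ 452. -259.]
gl2 scn n 263 z 84.1 c 457.2 -259.4 mean [ 458.  -258.7] wh 24.9 24.0 a 46.9 dark [ 460. -256.]
tape top n 307 z 21.6 c 444.6 252.6 mean [444.6 252.9] wh 53.9 54.0 a 88.2 dark [452. 266.]
tape scn n 330 z 18.7 c 445.7 257.2 mean [446.3 258. ] wh 54.6 54.0 a 86.8 dark [441. 256.]
clip top n 644 z 35.0 c 441.3 -12.7 mean [440.6 -12.7] wh 58.1 57.9 a 22.4 dark [nan nan]
clip scn n 555 z 31.6 c 442.2 -8.4 mean [443.   -7.7] wh 60.0 58
[... 249 characters left out ...]
ean [629.6 194.7] wh 200.3 152.8 a 4.4 dark [736. 133.]
trayH scn n 729 z 23.0 c 637.3 197.7 mean [647.9 201. ] wh 197.0 152.1 a 4.4 dark [629. 175.]
trayT top n 467 z 25.0 c 629.0 3.7 mean [607.    5.9] wh 152.2 201.0 a 86.9 dark [727.  66.]
trayT scn n 641 z 22.9 c 629.9 7.7 mean [646.6  13.6] wh 153.5 196.9 a 86.8 dark [618.  13.]
trayG top n 421 z 24.9 c 625.6 -189.8 mean [ 592.  -182.9] wh 152.5 197.2 a 85.4 dark [ 569. -257.]
trayG scn n 177 z 22.9 c 695.9 -191.5 mean [ 715.6 -168.7] wh 155.0 63.9 a 87.3 dark [ 713. -158.]
counter z 0.438121153249881 2.6774754928829267
counter z -2.2134970951010473 3.99056876639601<stdin>:17: RuntimeWarning: Mean of empty slice.
  ret = um.true_divide(
```

View pics/crop0.png

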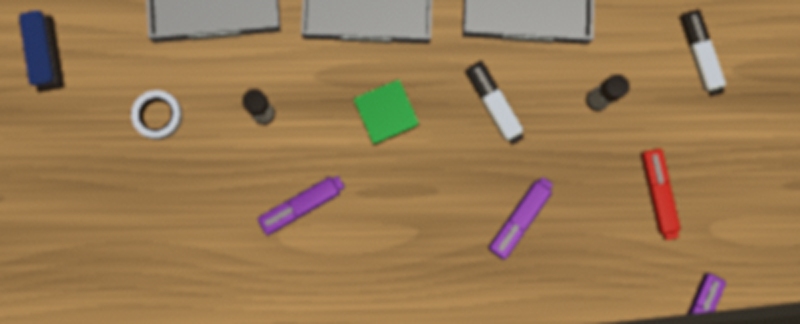

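The crop confirms it: the highlighters at crop (495,102) and (703,52) are white with black caps at the far end. Glue sticks are at (258,105) and (607,92), tape at (156,113); purple and red pens stay. The two views agree on heights (16, 86 and 19 mm), and I'll average their positions.

```bash
cat >> h.py <<'E'
def go(x,y,z,yaw):
    s=sensors.sense();p=s["eef_pos"];c=s["tcp_rot"][2];d=np.array([x,y,z])-p
    dy=(yaw-c+np.pi/2)%np.pi-np.pi/2
    C,S=np.cos(c),np.sin(c)
    print(f"t {s['clock']:.1f} shift m [{(C*d[0]+S*d[1])/1e3:.4f}, {(S*d[0]-C*d[1])/1e3:.4f}, {-d[2]/1e3:.4f}] turn z {-dy:.4f} | rows {np.linalg.norm(d)/62.5:.1f} {abs(dy)/.187:.1f}; op {s['opening']:.2f} gf {s['grasp_force']:.1f} F {s['contact_force'].round(1)} pos {p.round(1)} yaw {c:.3f}")
T=dict(H=(636.5,196,.077),T=(629.5,5.7,-.055),G=(626,-188,-.08))
def tray(k,x,y):
    a,b,c=T[k]; return a+x*np.cos(c)-y*np.sin(c), b+x*np.sin(c)+y*np.cos(c), c
E
python3 -c "
from h import *
go(510,-390.5,150,.25)"
```

```text
t 0.1 shift m [0.3272, -0.0718, 0.0806] turn z 0.1328 | rows 5.5 0.7; op 0.99 gf 0.0 F [-0.2  0.5  0.4] pos [ 233.3 -579.3  230.6] yaw 0.383
```

Units first: shifts go in shares of 0.8 m and turns go in shares of 2 pi rad. So 0.327 m / 0.8 = 0.4088, 0.08 m / 0.8 = 0.1, 0.133 rad / 6.2832 = 0.0212.

Request:
{"fn": "move_arm", "kwargs": {
  "motion": [
    [0,0,0.0212,0.4088,-0.09,0.1,0.06],
    [0,0,0.0212,0.4088,-0.09,0.1,0.06],
    [0,0,0.0212,0.4088,-0.09,0.1,0.06],
    [0,0,0.0212,0.4088,-0.09,0.1,0.06],
    [0,0,0.0212,0.4088,-0.09,0.1,0.06],
    [0,0,0.0212,0.4088,-0.09,0.1,0.06],
    [0,0,0.0212,0.4088,-0.09,0.1,0.06],
    [0,0,0.0212,0.4088,-0.09,0.1,0.06]
  ],
  "grip_force": 30
}}

```text
clock: 1.1
eef_pos: [509.3, -391.1, 151.1]
tcp_rot: [-3.141, 0.001, 0.25]
contact_force: [-0.3, -0.3, -0.4]
opening: 0.704
grasp_force: 0.0
```

```bash
python3 - <<'E'
from h import *
go(510,-390.5,2,.25)
p=camera_params("wrist"); im,d=grab_frame("wrist"); W=world(d,p)
cv2.imwrite("pics/w1.png",im[:,:,::-1])
go(510,-390.5,2,.25)
print(proj([[510,-390.5,16]],p))
m=(np.hypot(W[...,0]-510,W[...,1]+390)<75)&(W[...,2]>8)&(W[...,2]<30)
n,l,st,ce=cv2.connectedComponentsWithStats(m.astype(np.uint8)); j=1+st[1:,4].argmax(); P=W[l==j]
print(cv2.minAreaRect(P[:,:2].astype(np.float32)),np.percentile(P[:,2],[5,50,95]))
E
```

```text
t 1.1 shift m [0.0008, -0.0004, 0.1491] turn z 0.0000 | rows 2.4 0.0; op 0.70 gf 0.0 F [-0.3 -0.3 -0.4] pos [ 509.3 -391.1  151.1] yaw 0.250
t 1.1 shift m [0.0011, -0.0007, 0.1494] turn z -0.0008 | rows 2.4 0.0; op 0.70 gf 0.0 F [0.1 0.5 0.1] pos [ 509.1 -391.5  151.4] yaw 0.249
[[276.67809623 202.53381657]]
((509.9611511230469, -391.0687561035156), (104.6650161743164, 23.784162521362305), 14.645597457885742) [13.41556769 16.06793805 18.12082447]
```

View pics/w1.png

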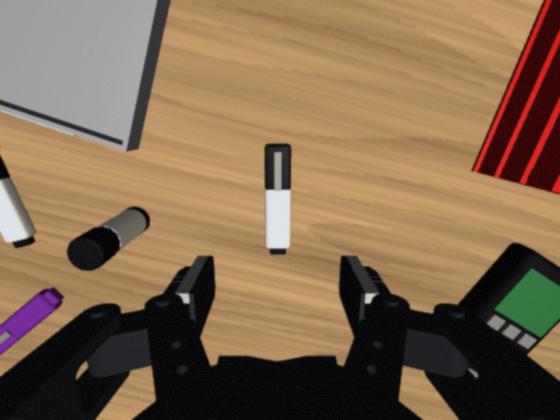

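The wrist view shows the white pen with its black cap, clip up, centred between the fingers at (278,200). It agrees with the averaged position, so I'll go down and grip.

To row units: 0.149 m / 0.8 = 0.1863, 0.14 m / 0.8 = 0.175.

Request:
{"fn": "move_arm", "kwargs": {
  "motion": [
    [0,0,0,0.0013,-0.0013,0.075,0.06],
    [0,0,0,0.0013,-0.0013,0.1438,0.06],
    [0,0,0,0.0013,-0.0013,0.175,0.06],
    [0,0,0,0.0013,-0.0013,0.1863,0.06],
    [0,0,0,0.0013,-0.0013,0.1863,0.02],
    [0,0,0,0.0013,-0.0013,0.1863,0.015],
    [0,0,0,0.0013,-0.0013,0.1863,0.015],
    [0,0,0,0.0013,-0.0013,0.1863,0.015]
  ],
  "grip_force": 30
}}

```text
clock: 2.15
eef_pos: [511.5, -390.5, 4.0]
tcp_rot: [3.139, -0.001, 0.25]
contact_force: [-1.4, 0.3, 7.9]
opening: 0.272
grasp_force: 30.7
```

```bash
python3 - <<'E'
from h import *
x,y,c=tray("H",-30,-32); go(x,y,90,c); go(x,y,6,c)
E
```

```text
t 2.1 shift m [0.2312, -0.5110, -0.0860] turn z 0.1730 | rows 9.1 0.9; op 0.27 gf 30.7 F [-1.4  0.3  7.9] pos [ 511.5 -390.5    4. ] yaw 0.250
t 2.1 shift m [0.2312, -0.5110, -0.0020] turn z 0.1730 | rows 9.0 0.9; op 0.27 gf 30.7 F [-1.4  0.3  7.9] pos [ 511.5 -390.5    4. ] yaw 0.250
```

To row units: -0.306 m / 0.8 = -0.3825, -0.255 m / 0.8 = -0.3188, 0.173 rad / 6.2832 = 0.0275.

Request:
{"fn": "move_arm", "kwargs": {
  "motion": [
    [0,0,0,0,0,-0.0625,0.015],
    [0,0,0,0,0,-0.1375,0.015],
    [0,0,0.0275,0.0288,-0.0638,-0.15,0.015],
    [0,0,0.0275,0.0575,-0.1275,-0.15,0.015],
    [0,0,0.0275,0.0875,-0.1913,-0.15,0.015],
    [0,0,0.0275,0.1163,-0.255,-0.15,0.015],
    [0,0,0.0275,0.145,-0.3188,-0.15,0.015],
    [0,0,0.0275,0.1738,-0.3825,-0.15,0.015]
  ]
}}

```text
clock: 3.15
eef_pos: [570.1, -56.9, 123.1]
tcp_rot: [3.141, -0.001, 0.077]
contact_force: [0.7, 0.2, 0.6]
opening: 0.268
grasp_force: 29.8
```

```bash
python3 - <<'E'
from h import *
x,y,c=tray("H",-30,-32); go(x,y,50,c)
E
```

```text
t 3.1 shift m [0.0557, -0.2151, 0.0731] turn z -0.0001 | rows 3.7 0.0; op 0.27 gf 29.8 F [0.7 0.2 0.6] pos [570.1 -56.9 123.1] yaw 0.077
```

To row units: -0.215 m / 0.8 = -0.2688, -0.175 m / 0.8 = -0.2188.

Request:
{"fn": "move_arm", "kwargs": {
  "motion": [
    [0,0,0,0.0188,-0.075,0,0.015],
    [0,0,0,0.0375,-0.15,0,0.015],
    [0,0,0,0.0575,-0.2188,0,0.015],
    [0,0,0,0.07,-0.2688,0.0125,0.015],
    [0,0,0,0.07,-0.2688,0.025,0.015],
    [0,0,0,0.07,-0.2688,0.025,0.015]
  ]
}}

```text
clock: 3.9
eef_pos: [608.0, 159.4, 101.6]
tcp_rot: [3.141, 0.002, 0.077]
contact_force: [-0.2, -0.6, -0.2]
opening: 0.269
grasp_force: 29.8
```

```bash
python3 - <<'E'
from h import *
x,y,c=tray("H",-30,-32); go(x,y,8,c)
p=camera_params("wrist"); im,d=grab_frame("wrist"); W=world(d,p)
cv2.imwrite("pics/w2.png",im[:,:,::-1])
X=W.reshape(-1,3); X=X[X[:,2]>-50]
# tray rim / floor heights, rim in tray frame
a,b,cc=T["H"]; q=X[:,:2]-[a,b]; u=q@[np.cos(cc),np.sin(cc)]; v=q@[-np.sin(cc),np.cos(cc)]
f=(u>-80)&(u<20)&(abs(v)<60)&(abs(X[:,2]-4)<6); print("floor z",np.median(X[f,2]),f.sum())
r=(abs(X[:,2]-24)<4)&(abs(u)<115)&(abs(v)<90)
for n,s in(("y-",r&(v<-65)&(abs(u)<60)),("y+",r&(v>65)&(abs(u)<60)),("x-",r&(u<-85)&(abs(v)<50))): print(n,s.sum(),u[s].mean().round(1) if s.any() else 0,v[s].mean().round(1) if s.any() else 0,np.median(X[s,2]) if s.any() else 0)
E
```

```text
t 3.9 shift m [0.0012, -0.0023, 0.0936] turn z 0.0005 | rows 1.5 0.0; op 0.27 gf 29.8 F [-0.2 -0.6 -0.2] pos [608.  159.4 101.6] yaw 0.077
floor z 4.174122928053777 12279
y- 1168 4.3 -72.6 25.209377825011686
y+ 1534 4.4 74.3 24.685546791120274
x- 149 -94.6 34.5 24.211773826450013
```

View pics/w2.png

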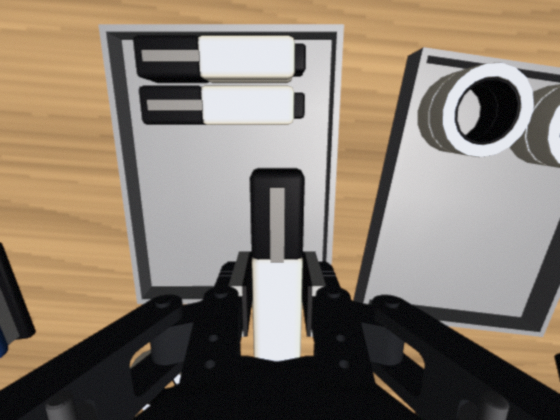

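The pen is held above its tray, cap ahead, and the stock highlighters at (220,80) confirm the tray. The floor reads 4.2 mm and the rim 25 mm, matching the estimate, so I'll lower it.

To row units: 0.094 m / 0.8 = 0.1175, 0.093 m / 0.8 = 0.1163.

Request:
{"fn": "move_arm", "kwargs": {
  "motion": [
    [0,0,0,0.0013,-0.0025,0.0625,0.015],
    [0,0,0,0.0013,-0.0025,0.1038,0.015],
    [0,0,0,0.0013,-0.0025,0.1125,0.015],
    [0,0,0,0.0013,-0.0025,0.115,0.015],
    [0,0,0,0.0013,-0.0025,0.1163,0.015],
    [0,0,0,0.0013,-0.0025,0.1175,0.015],
    [0,0,0,0.0013,-0.0025,0.1175,0.015]
  ]
}}

```text
clock: 4.82
eef_pos: [610.2, 162.1, 8.9]
tcp_rot: [-3.141, -0.001, 0.077]
contact_force: [-0.0, -0.4, -0.5]
opening: 0.27
grasp_force: 29.8
```

To row units: 0.002 m / 0.8 = 0.0025, 0.001 m / 0.8 = 0.0013.

Request:
{"fn": "move_arm", "kwargs": {
  "motion": [
    [0,0,0,0,0,0.0013,0.015],
    [0,0,0,0,0,0.0025,0.015],
    [0,0,0,0,0,0.0025,0.015]
  ]
}}

```text
clock: 5.2
eef_pos: [610.1, 162.1, 8.0]
tcp_rot: [-3.142, -0.001, 0.077]
contact_force: [-4.3, -1.0, 17.6]
opening: 0.273
grasp_force: 31.8
```

Contact. I'll release and go up.

To row units: -0.13 m / 0.8 = -0.1625, -0.07 m / 0.8 = -0.0875.

Request:
{"fn": "move_arm", "kwargs": {
  "motion": [
    [0,0,0,0,0,0,0.036],
    [0,0,0,0,0,0,0.036],
    [0,0,0,0,0,0,0.036],
    [0,0,0,0,0,-0.025,0.036],
    [0,0,0,0,0,-0.0875,0.036],
    [0,0,0,0,0,-0.1625,0.06],
    [0,0,0,0,0,-0.1625,0.06]
  ]
}}

```text
clock: 6.08
eef_pos: [613.4, 162.9, 142.9]
tcp_rot: [-3.14, -0.01, 0.077]
contact_force: [-1.1, -0.2, 0.7]
opening: 0.704
grasp_force: 0.0
```

```bash
python3 - <<'E'
from h import *
go(454,-139,120,.495)
im,d=grab_frame("wrist"); cv2.imwrite("pics/w3.png",im[:,:,::-1])
E
```

```text
t 6.1 shift m [-0.1821, 0.2888, 0.0229] turn z -0.4182 | rows 5.5 2.2; op 0.70 gf 0.0 F [-1.1 -0.2  0.7] pos [613.4 162.9 142.9] yaw 0.077
```

View pics/w3.png

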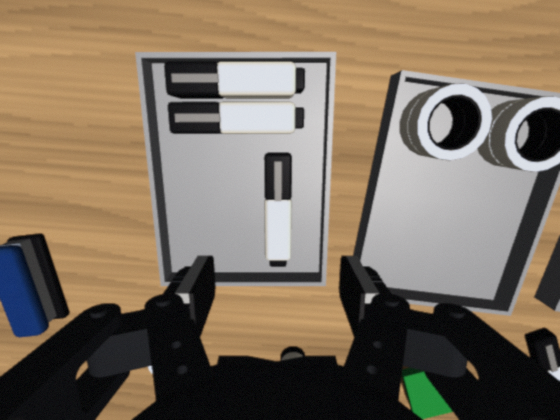

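The first pen lies flat in the tray at (278,208), clear of stock and walls. Now the second highlighter.

To row units: 0.289 m / 0.8 = 0.3613, 0.265 m / 0.8 = 0.3313, -0.418 rad / 6.2832 = -0.0665.

Request:
{"fn": "move_arm", "kwargs": {
  "motion": [
    [0,0,-0.0223,-0.0413,0.0663,0,0.06],
    [0,0,-0.0446,-0.0825,0.1325,0,0.06],
    [0,0,-0.0665,-0.125,0.1988,0,0.06],
    [0,0,-0.0665,-0.1663,0.265,0,0.06],
    [0,0,-0.0665,-0.2075,0.3313,0.0125,0.06],
    [0,0,-0.0665,-0.2275,0.3613,0.025,0.06],
    [0,0,-0.0665,-0.2275,0.3613,0.0288,0.06],
    [0,0,-0.0665,-0.2275,0.3613,0.0288,0.06]
  ]
}}

```text
clock: 7.12
eef_pos: [450.4, -139.7, 112.9]
tcp_rot: [-3.141, 0.0, 0.494]
contact_force: [0.3, 0.1, -0.1]
opening: 0.701
grasp_force: 0.0
```

```bash
python3 - <<'E'
from h import *
p=camera_params("wrist"); im,d=grab_frame("wrist"); W=world(d,p)
m=(np.hypot(W[...,0]-454,W[...,1]+139)<75)&(W[...,2]>8)&(W[...,2]<30)
n,l,st,ce=cv2.connectedComponentsWithStats(m.astype(np.uint8)); j=1+st[1:,4].argmax(); P=W[l==j]
print(cv2.minAreaRect(P[:,:2].astype(np.float32)),np.percentile(P[:,2],[5,50,95]))
go(454,-139,2.5,.495)
E
```

```text
((452.8091735839844, -139.0163116455078), (104.26354217529297, 24.005842208862305), 28.329113006591797) [13.30635416 16.12103619 18.17255521]
t 7.2 shift m [0.0030, 0.0011, 0.1107] turn z 0.0002 | rows 1.8 0.0; op 0.70 gf 0.0 F [ 0.2 -0.   0.8] pos [ 450.9 -139.5  113.2] yaw 0.495
```

To row units: 0.109 m / 0.8 = 0.1363, 0.002 m / 0.8 = 0.0025.

Request:
{"fn": "move_arm", "kwargs": {
  "motion": [
    [0,0,0,0.0025,0.0013,0.0688,0.06],
    [0,0,0,0.0025,0.0013,0.1188,0.06],
    [0,0,0,0.0025,0.0013,0.1363,0.06],
    [0,0,0,0.0025,0.0013,0.1363,0.03],
    [0,0,0,0.0025,0.0013,0.1363,0.015],
    [0,0,0,0.0025,0.0013,0.1363,0.015],
    [0,0,0,0.0025,0.0013,0.1363,0.015]
  ]
}}

```text
clock: 8.05
eef_pos: [453.9, -140.4, 5.6]
tcp_rot: [3.14, -0.002, 0.495]
contact_force: [0.2, 1.6, 8.9]
opening: 0.271
grasp_force: 30.5
```

```bash
python3 - <<'E'
from h import *
x,y,c=tray("H",-30,33); go(x,y,120,c)
E
```

```text
t 8.1 shift m [0.3063, -0.2517, -0.1144] turn z 0.4176 | rows 6.6 2.2; op 0.27 gf 30.5 F [0.2 1.6 8.9] pos [ 453.9 -140.4    5.6] yaw 0.495
```

To row units: 0.29 m / 0.8 = 0.3625, 0.245 m / 0.8 = 0.3063, 0.418 rad / 6.2832 = 0.0665.

Request:
{"fn": "move_arm", "kwargs": {
  "motion": [
    [0,0,0,0,0,-0.075,0.015],
    [0,0,0.008,0.0125,-0.0125,-0.1425,0.015],
    [0,0,0.0286,0.0688,-0.0563,-0.1425,0.015],
    [0,0,0.0509,0.1275,-0.1063,-0.1425,0.015],
    [0,0,0.0665,0.1875,-0.1563,-0.1425,0.015],
    [0,0,0.0665,0.2475,-0.2038,-0.1425,0.015],
    [0,0,0.0665,0.3063,-0.2525,-0.1425,0.015],
    [0,0,0.0665,0.3625,-0.2975,-0.1425,0.015]
  ]
}}

```text
clock: 9.05
eef_pos: [595.7, 209.3, 119.2]
tcp_rot: [-3.141, -0.001, 0.077]
contact_force: [0.6, -0.3, 0.1]
opening: 0.271
grasp_force: 29.8
```

```bash
python3 - <<'E'
from h import *
x,y,c=tray("H",-30,33); go(x,y,10,c)
E
```

```text
t 9.1 shift m [0.0097, -0.0166, 0.1092] turn z 0.0002 | rows 1.8 0.0; op 0.27 gf 29.8 F [ 0.6 -0.3  0.1] pos [595.7 209.3 119.2] yaw 0.077
```

To row units: 0.07 m / 0.8 = 0.0875, 0.04 m / 0.8 = 0.05.

Request:
{"fn": "move_arm", "kwargs": {
  "motion": [
    [0,0,0,0.0113,-0.0225,0.05,0.015],
    [0,0,0,0.0113,-0.0225,0.0875,0.015],
    [0,0,0,0.0113,-0.0225,0.0875,0.015],
    [0,0,0,0.0113,-0.0225,0.0875,0.015]
  ]
}}

```text
clock: 9.55
eef_pos: [603.2, 225.7, 49.7]
tcp_rot: [-3.141, -0.001, 0.076]
contact_force: [-0.2, -0.3, -0.4]
opening: 0.271
grasp_force: 29.8
```

```bash
python3 - <<'E'
from h import *
x,y,c=tray("H",-30,33); go(x,y,9.5,c)
E
```

```text
t 9.6 shift m [0.0009, -0.0009, 0.0402] turn z -0.0006 | rows 0.6 0.0; op 0.27 gf 29.8 F [-0.2 -0.3 -0.4] pos [603.2 225.7  49.7] yaw 0.076
```

To row units: 0.039 m / 0.8 = 0.0488, -0.001 m / 0.8 = -0.0013.

Request:
{"fn": "move_arm", "kwargs": {
  "motion": [
    [0,0,0,0.0013,-0.0013,0.0313,0.015],
    [0,0,0,0.0013,-0.0013,0.0438,0.015],
    [0,0,0,0.0013,-0.0013,0.0463,0.015],
    [0,0,0,0.0013,-0.0013,0.0475,0.015],
    [0,0,0,0.0013,-0.0013,0.0488,0.015],
    [0,0,0,0.0013,-0.0013,0.0488,0.015]
  ]
}}

```text
clock: 10.3
eef_pos: [603.7, 226.9, 9.7]
tcp_rot: [-3.141, -0.001, 0.077]
contact_force: [1.3, -0.0, 1.0]
opening: 0.271
grasp_force: 29.9
```

To row units: 0.001 m / 0.8 = 0.0013.

Request:
{"fn": "move_arm", "kwargs": {
  "motion": [
    [0,0,0,0,0,0.0013,0.015],
    [0,0,0,0,0,0.0013,0.015]
  ]
}}

```text
clock: 10.55
eef_pos: [603.8, 226.9, 9.7]
tcp_rot: [-3.141, -0.001, 0.077]
contact_force: [-3.0, -0.9, 12.4]
opening: 0.271
grasp_force: 31.1
```

Contact. Release, rise, then move to glue_1.

To row units: -0.14 m / 0.8 = -0.175, -0.13 m / 0.8 = -0.1625.

Request:
{"fn": "move_arm", "kwargs": {
  "motion": [
    [0,0,0,0,0,0,0.036],
    [0,0,0,0,0,0,0.036],
    [0,0,0,0,0,0,0.036],
    [0,0,0,0,0,-0.025,0.036],
    [0,0,0,0,0,-0.0875,0.036],
    [0,0,0,0,0,-0.1625,0.06],
    [0,0,0,0,0,-0.175,0.06],
    [0,0,0,0,0,-0.175,0.06]
  ]
}}

```text
clock: 11.55
eef_pos: [604.0, 227.0, 149.9]
tcp_rot: [-3.141, -0.002, 0.077]
contact_force: [0.1, -0.1, 0.1]
opening: 0.702
grasp_force: 0.0
```

```bash
python3 - <<'E'
from h import *
go(446,133,150,0)
im,d=grab_frame("wrist"); cv2.imwrite("pics/w4.png",im[:,:,::-1])
E
```

```text
t 11.6 shift m [-0.1647, 0.0816, -0.0001] turn z 0.0768 | rows 2.9 0.4; op 0.70 gf 0.0 F [ 0.1 -0.1  0.1] pos [604.  227.  149.9] yaw 0.077
```

View pics/w4.png

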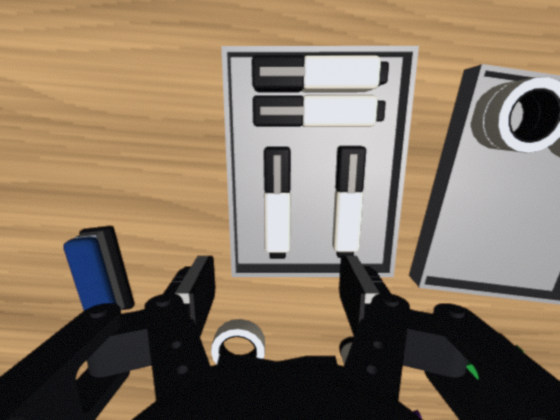

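Both highlighters are in the tray, at (278,203) and (350,201), separate from each other and from the stock.

To row units: -0.165 m / 0.8 = -0.2063, -0.145 m / 0.8 = -0.1813, 0.077 rad / 6.2832 = 0.0123.

Request:
{"fn": "move_arm", "kwargs": {
  "motion": [
    [0,0,0.0123,-0.0625,0.0313,0,0.06],
    [0,0,0.0123,-0.125,0.0625,0,0.06],
    [0,0,0.0123,-0.1813,0.09,0,0.06],
    [0,0,0.0123,-0.2063,0.1025,0,0.06],
    [0,0,0.0123,-0.2063,0.1025,0,0.06],
    [0,0,0.0123,-0.2063,0.1025,0,0.06]
  ]
}}

```text
clock: 12.35
eef_pos: [446.0, 132.7, 147.9]
tcp_rot: [-3.142, 0.0, -0.0]
contact_force: [0.0, 0.2, 0.2]
opening: 0.703
grasp_force: 0.0
```

```bash
cat >> h.py <<'E'
def top(x,y,z0,z1,R=50):
    p=camera_params("wrist"); im,d=grab_frame("wrist"); W=world(d,p)
    m=(np.hypot(W[...,0]-x,W[...,1]-y)<R)&(W[...,2]>z0)&(W[...,2]<z1)
    n,l,st,ce=cv2.connectedComponentsWithStats(m.astype(np.uint8)); j=1+st[1:,4].argmax(); P=W[l==j]
    print("top: centre, radius",cv2.minEnclosingCircle(P[:,:2].astype(np.float32)),"z",np.median(P[:,2]),len(P))
E
python3 - <<'E'
from h import *
top(446,133,78,95); go(446,133,26,0)
E
```

```text
top: centre, radius ((445.6983337402344, 133.99588012695312), 13.365429878234863) z 86.07977364868933 1170
t 12.4 shift m [-0.0002, -0.0002, 0.1219] turn z -0.0001 | rows 2.0 0.0; op 0.70 gf 0.0 F [ 0.2 -0.1  0.1] pos [446.2 132.8 147.9] yaw -0.000
```

To row units: 0.122 m / 0.8 = 0.1525, 0.115 m / 0.8 = 0.1438.

Request:
{"fn": "move_arm", "kwargs": {
  "motion": [
    [0,0,0,0,-0.0013,0.0563,0.06],
    [0,0,0,0,-0.0013,0.1063,0.06],
    [0,0,0,0,-0.0013,0.1438,0.06],
    [0,0,0,0,-0.0013,0.1525,0.06],
    [0,0,0,0,-0.0013,0.1525,0.038],
    [0,0,0,0,-0.0013,0.1525,0.018],
    [0,0,0,0,-0.0013,0.1525,0.018],
    [0,0,0,0,-0.0013,0.1525,0.018]
  ]
}}

```text
clock: 13.4
eef_pos: [446.1, 133.6, 27.2]
tcp_rot: [-3.141, -0.002, -0.0]
contact_force: [-0.7, 0.2, 8.0]
opening: 0.304
grasp_force: 30.0
```

```bash
python3 - <<'E'
from h import *
x,y,c=tray("G",-35,32); go(x,y,180,c); go(x,y,30,c)
E
```

```text
t 13.4 shift m [0.1477, 0.2869, -0.1528] turn z 0.0797 | rows 5.7 0.4; op 0.30 gf 30.0 F [-0.7  0.2  8. ] pos [446.1 133.6  27.2] yaw -0.000
t 13.4 shift m [0.1477, 0.2869, -0.0028] turn z 0.0797 | rows 5.2 0.4; op 0.30 gf 30.0 F [-0.7  0.2  8. ] pos [446.1 133.6  27.2] yaw -0.000
```

To row units: 0.287 m / 0.8 = 0.3588, 0.265 m / 0.8 = 0.3313, 0.08 rad / 6.2832 = 0.0127.

Request:
{"fn": "move_arm", "kwargs": {
  "motion": [
    [0,0,0,0,0,-0.0625,0.018],
    [0,0,0,0,0,-0.1375,0.018],
    [0,0,0.0127,0.0338,0.0625,-0.15,0.018],
    [0,0,0.0127,0.0675,0.1313,-0.15,0.018],
    [0,0,0.0127,0.1025,0.2,-0.15,0.018],
    [0,0,0.0127,0.1375,0.2688,-0.15,0.018],
    [0,0,0.0127,0.17,0.3313,-0.15,0.018],
    [0,0,0.0127,0.185,0.3588,-0.15,0.018]
  ]
}}

```text
clock: 14.4
eef_pos: [594.2, -156.6, 146.5]
tcp_rot: [3.141, -0.001, -0.082]
contact_force: [-0.3, 0.5, 0.3]
opening: 0.309
grasp_force: 29.8
```

Request:
{"fn": "move_arm", "kwargs": {
  "motion": [
    [0,0,0,0,0,0,0.018],
    [0,0,0,0,0,0,0.018]
  ]
}}

```text
clock: 14.65
eef_pos: [592.4, -152.9, 146.1]
tcp_rot: [-3.141, 0.001, -0.08]
contact_force: [0.3, 0.1, -0.5]
opening: 0.314
grasp_force: 29.8
```

```bash
python3 - <<'E'
from h import *
x,y,c=tray("G",-35,32); 
p=camera_params("wrist"); im,d=grab_frame("wrist"); W=world(d,p)
cv2.imwrite("pics/w5.png",im[:,:,::-1]); go(x,y,31,c)
X=W.reshape(-1,3); a,b,cc=T["G"]; q=X[:,:2]-[a,b]; u=q@[np.cos(cc),np.sin(cc)]; v=q@[-np.sin(cc),np.cos(cc)]
f=(u>-80)&(u<20)&(abs(v)<60)&(abs(X[:,2]-4)<6); print("floor z",np.median(X[f,2]),f.sum())
r=(abs(X[:,2]-24)<4)&(abs(u)<115)&(abs(v)<90)
for n,s in(("y-",r&(v<-65)&(abs(u)<60)),("y+",r&(v>65)&(abs(u)<60)),("x-",r&(u<-85)&(abs(v)<50))): print(n,s.sum(),u[s].mean().round(1),v[s].mean().round(1),np.median(X[s,2]),np.polyfit(u[s],v[s],1)[0] if n!="x-" else 0)
E
```

```text
t 14.7 shift m [0.0013, 0.0006, 0.1152] turn z 0.0004 | rows 1.8 0.0; op 0.31 gf 29.8 F [-0.5  0.4 -0.5] pos [ 592.4 -152.6  146.2] yaw -0.080
floor z 4.302637355642872 13112
y- 819 -8.7 -72.4 25.099357154093127 0.0024401357767524327
y+ 759 -0.0 74.7 25.146528887665113 0.0072208251636700525
x- 214 -93.5 -35.2 24.925113242406184 0
```

View pics/w5.png

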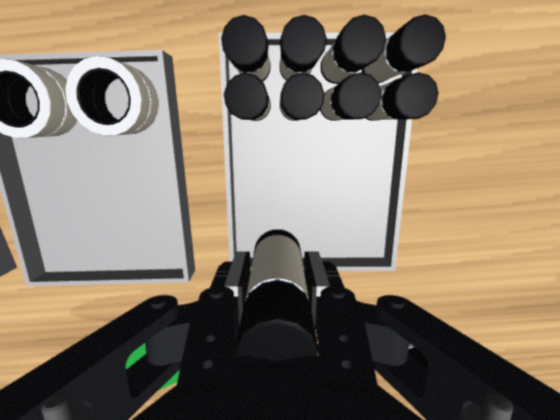

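The held glue stick is over the glue tray, whose stock of black caps is at (330,65). The floor reads 4.3 mm. I'll check that the stick hangs vertical before lowering it.

```bash
cat >> h.py <<'E'
def tilt():
    p=camera_params("wrist"); im,d=grab_frame("wrist"); W=world(d,p); s=sensors.sense(); c=s["tcp_rot"][2]; q=W-s["eef_pos"]
    u=q[...,0]*np.cos(c)+q[...,1]*np.sin(c); v=q[...,0]*np.sin(c)-q[...,1]*np.cos(c); z=q[...,2]
    for a in range(-40,60,10):
        m=(abs(v)<4)&(abs(z-a-5)<5)&(abs(u)<30); 
        if m.sum()>3: print(a+5,m.sum(),np.percentile(u[m],[5,50,95]).round(1))
    m=(abs(v)<18)&(abs(u)<35)&(z<-5)&(z>-60); print("lowest z",np.percentile(z[m],[1,5]).round(1))
E
python3 -c "
from h import *
tilt()"
```

```text
-25 62 [11.4 12.  12.3]
-15 105 [11.  11.6 12.2]
-5 117 [10.8 11.5 11.9]
5 141 [10.9 11.6 12. ]
15 166 [10.8 11.6 12.1]
25 210 [10.9 11.6 12.1]
35 251 [11.  11.8 12.4]
45 343 [11.  11.9 12.6]
55 1387 [-1.6  7.7 12.3]
lowest z [-27.1 -25.9]
```

Vertical, with the foot 27 mm below the TCP. Lowering.

To row units: 0.115 m / 0.8 = 0.1438, 0.112 m / 0.8 = 0.14.

Request:
{"fn": "move_arm", "kwargs": {
  "motion": [
    [0,0,0,0.0013,0,0.0625,0.018],
    [0,0,0,0.0013,0,0.1125,0.018],
    [0,0,0,0.0013,0,0.135,0.018],
    [0,0,0,0.0013,0,0.14,0.018],
    [0,0,0,0.0013,0,0.1413,0.018],
    [0,0,0,0.0013,0,0.1425,0.018],
    [0,0,0,0.0013,0,0.1438,0.018],
    [0,0,0,0.0013,0,0.1438,0.018]
  ]
}}

```text
clock: 15.75
eef_pos: [594.4, -153.8, 31.7]
tcp_rot: [3.142, -0.001, -0.08]
contact_force: [-0.9, -0.2, -0.8]
opening: 0.307
grasp_force: 29.8
```

Request:
{"fn": "move_arm", "kwargs": {
  "motion": [
    [0,0,0,0,0,0.0013,0.018],
    [0,0,0,0,0,0.0013,0.018]
  ]
}}

```text
clock: 16.0
eef_pos: [594.5, -153.9, 31.2]
tcp_rot: [3.141, -0.001, -0.08]
contact_force: [-2.6, -0.8, 9.8]
opening: 0.309
grasp_force: 30.8
```

To row units: -0.12 m / 0.8 = -0.15, -0.08 m / 0.8 = -0.1.

Request:
{"fn": "move_arm", "kwargs": {
  "motion": [
    [0,0,0,0,0,0,0.036],
    [0,0,0,0,0,0,0.04],
    [0,0,0,0,0,0,0.04],
    [0,0,0,0,0,-0.0375,0.04],
    [0,0,0,0,0,-0.1,0.04],
    [0,0,0,0,0,-0.15,0.05],
    [0,0,0,0,0,-0.15,0.06]
  ]
}}

```text
clock: 16.88
eef_pos: [596.4, -154.3, 153.8]
tcp_rot: [3.141, -0.006, -0.08]
contact_force: [0.5, 0.2, 0.3]
opening: 0.703
grasp_force: 0.0
```

```bash
python3 - <<'E'
from h import *
go(456.5,-262,150,0)
x,y,c=tray("G",-35,32); top(x,y,78,100,25); print(x,y)
E
```

```text
t 16.9 shift m [-0.1308, 0.1186, 0.0038] turn z -0.0802 | rows 2.8 0.4; op 0.70 gf 0.0 F [0.5 0.2 0.3] pos [ 596.4 -154.3  153.8] yaw -0.080
top: centre, radius ((593.9515380859375, -153.25259399414062), 13.419259071350098) z 90.04048080546943 1191
593.6692104864219 -153.30533110939513
```

The first glue stick stands upright with its top at 90.0 mm, so it rests on the floor. Now the second glue stick.

To row units: -0.13 m / 0.8 = -0.1625, -0.12 m / 0.8 = -0.15, -0.08 rad / 6.2832 = -0.0127.

Request:
{"fn": "move_arm", "kwargs": {
  "motion": [
    [0,0,-0.0127,-0.0575,0.0525,0,0.06],
    [0,0,-0.0127,-0.1125,0.1025,0,0.06],
    [0,0,-0.0127,-0.15,0.1375,0,0.06],
    [0,0,-0.0127,-0.1625,0.1488,0.005,0.06],
    [0,0,-0.0127,-0.1625,0.1488,0.005,0.06],
    [0,0,-0.0127,-0.1625,0.1488,0.005,0.06]
  ]
}}

```text
clock: 17.68
eef_pos: [456.0, -261.3, 145.9]
tcp_rot: [-3.141, 0.0, 0.0]
contact_force: [-0.2, -0.7, -0.3]
opening: 0.705
grasp_force: 0.0
```

```bash
python3 - <<'E'
from h import *
top(456,-262,78,95); go(456.5,-262,26,0)
E
```

```text
top: centre, radius ((456.2493896484375, -261.84930419921875), 13.4835844039917) z 86.1133886531339 1180
t 17.7 shift m [0.0004, 0.0007, 0.1200] turn z 0.0008 | rows 1.9 0.0; op 0.70 gf 0.0 F [-0.4  0.2  0.1] pos [ 456.1 -261.3  146. ] yaw 0.001
```

To row units: 0.12 m / 0.8 = 0.15, 0.001 m / 0.8 = 0.0013.

Request:
{"fn": "move_arm", "kwargs": {
  "motion": [
    [0,0,0,0,0.0013,0.0563,0.06],
    [0,0,0,0,0.0013,0.1063,0.06],
    [0,0,0,0,0.0013,0.1413,0.06],
    [0,0,0,0,0.0013,0.15,0.06],
    [0,0,0,0,0.0013,0.15,0.038],
    [0,0,0,0,0.0013,0.15,0.018],
    [0,0,0,0,0.0013,0.15,0.018],
    [0,0,0,0,0.0013,0.15,0.018]
  ]
}}

```text
clock: 18.73
eef_pos: [456.0, -263.3, 27.4]
tcp_rot: [3.141, -0.002, -0.0]
contact_force: [-0.8, 1.6, 8.7]
opening: 0.308
grasp_force: 29.9
```

```bash
python3 - <<'E'
from h import *
x,y,c=tray("G",-35,-32); go(x,y,150,c)
E
```

```text
t 18.7 shift m [0.1326, -0.0463, -0.1226] turn z 0.0796 | rows 3.0 0.4; op 0.31 gf 29.9 F [-0.8  1.6  8.7] pos [ 456.  -263.3   27.4] yaw -0.000
```

To row units: 0.133 m / 0.8 = 0.1663, -0.12 m / 0.8 = -0.15, 0.08 rad / 6.2832 = 0.0127.

Request:
{"fn": "move_arm", "kwargs": {
  "motion": [
    [0,0,0,0,0,-0.0625,0.018],
    [0,0,0,0,0,-0.1375,0.018],
    [0,0,0.0127,0.0625,-0.0225,-0.15,0.018],
    [0,0,0.0127,0.125,-0.0438,-0.15,0.018],
    [0,0,0.0127,0.1663,-0.0575,-0.15,0.018],
    [0,0,0.0127,0.1663,-0.0575,-0.15,0.018],
    [0,0,0.0127,0.1663,-0.0575,-0.15,0.018]
  ]
}}

```text
clock: 19.6
eef_pos: [587.1, -216.9, 146.1]
tcp_rot: [-3.142, 0.001, -0.08]
contact_force: [-0.0, 0.0, -0.2]
opening: 0.307
grasp_force: 29.7
```

```bash
python3 - <<'E'
from h import *
tilt()
x,y,c=tray("G",-35,-32); go(x,y,31.5,c)
E
```

```text
-25 56 [12.2 13.  13.4]
-15 108 [12.  12.6 13.3]
-5 114 [11.9 12.6 13.1]
5 141 [11.9 12.6 13.1]
15 164 [11.9 12.7 13.1]
25 217 [11.8 12.7 13.2]
35 243 [12.1 12.9 13.5]
45 341 [12.4 13.1 13.7]
55 1455 [-1.4  8.3 13.4]
lowest z [-27.4 -25.7]
t 19.6 shift m [0.0017, -0.0002, 0.1146] turn z -0.0005 | rows 1.8 0.0; op 0.31 gf 29.7 F [ 0.8  0.5 -0.7] pos [ 586.9 -217.1  146.1] yaw -0.081
```

Request:
{"fn": "move_arm", "kwargs": {
  "motion": [
    [0,0,0,0.0013,0,0.0625,0.018],
    [0,0,0,0.0013,0,0.1125,0.018],
    [0,0,0,0.0013,0,0.135,0.018],
    [0,0,0,0.0013,0,0.14,0.018],
    [0,0,0,0.0013,0,0.1413,0.018],
    [0,0,0,0.0013,0,0.1425,0.018],
    [0,0,0,0.0013,0,0.1438,0.018],
    [0,0,0,0.0013,0,0.1438,0.018]
  ]
}}

```text
clock: 20.65
eef_pos: [589.3, -217.1, 31.7]
tcp_rot: [3.141, -0.001, -0.08]
contact_force: [0.3, -0.1, -0.1]
opening: 0.309
grasp_force: 29.7
```

To row units: 0.001 m / 0.8 = 0.0013.

Request:
{"fn": "move_arm", "kwargs": {
  "motion": [
    [0,0,0,0,0,0.0013,0.018],
    [0,0,0,0,0,0.0013,0.018]
  ]
}}

```text
clock: 20.9
eef_pos: [589.4, -217.1, 31.4]
tcp_rot: [3.141, -0.001, -0.08]
contact_force: [-2.9, 0.7, 9.9]
opening: 0.31
grasp_force: 30.7
```

To row units: -0.12 m / 0.8 = -0.15, -0.08 m / 0.8 = -0.1.

Request:
{"fn": "move_arm", "kwargs": {
  "motion": [
    [0,0,0,0,0,0,0.036],
    [0,0,0,0,0,0,0.04],
    [0,0,0,0,0,0,0.04],
    [0,0,0,0,0,-0.0375,0.04],
    [0,0,0,0,0,-0.1,0.04],
    [0,0,0,0,0,-0.15,0.05],
    [0,0,0,0,0,-0.15,0.08],
    [0,0,0,0,0,-0.15,0.08]
  ]
}}

```text
clock: 21.9
eef_pos: [588.7, -216.9, 149.8]
tcp_rot: [-3.141, 0.001, -0.08]
contact_force: [-0.2, -0.1, 1.0]
opening: 0.933
grasp_force: 0.0
```

```bash
python3 - <<'E'
from h import *
go(445,255,130,0)
x,y,c=tray("G",-35,-32); top(x,y,78,100,25); print(x,y)
E
```

```text
t 21.9 shift m [-0.1810, -0.4588, 0.0198] turn z -0.0802 | rows 7.9 0.4; op 0.93 gf 0.0 F [-0.2 -0.1  1. ] pos [ 588.7 -216.9  149.8] yaw -0.080
top: centre, radius ((589.5796508789062, -215.9115447998047), 13.415170669555664) z 90.0649899295444 1237
588.5546700723949 -217.10064031276278
```

Both glue sticks stand on the floor. Next the tape roll.

To row units: -0.446 m / 0.8 = -0.5575, -0.392 m / 0.8 = -0.49, -0.08 rad / 6.2832 = -0.0127.

Request:
{"fn": "move_arm", "kwargs": {
  "motion": [
    [0,0,-0.0127,-0.0275,-0.07,0,0.08],
    [0,0,-0.0127,-0.055,-0.14,0,0.08],
    [0,0,-0.0127,-0.0825,-0.21,0,0.08],
    [0,0,-0.0127,-0.11,-0.28,0,0.08],
    [0,0,-0.0127,-0.1388,-0.35,0,0.08],
    [0,0,-0.0127,-0.1663,-0.42,0,0.08],
    [0,0,-0.0127,-0.1938,-0.49,0.0125,0.08],
    [0,0,-0.0127,-0.22,-0.5575,0.025,0.08]
  ]
}}

```text
clock: 22.95
eef_pos: [447.9, 243.1, 128.9]
tcp_rot: [3.141, 0.001, -0.0]
contact_force: [1.3, 0.3, 0.4]
opening: 0.939
grasp_force: 0.0
```

To row units: -0.013 m / 0.8 = -0.0163, -0.004 m / 0.8 = -0.005.

Request:
{"fn": "move_arm", "kwargs": {
  "motion": [
    [0,0,0,-0.005,-0.0163,0,0.08],
    [0,0,0,-0.005,-0.0163,0,0.08],
    [0,0,0,-0.005,-0.0163,0,0.08]
  ]
}}

```text
clock: 23.32
eef_pos: [445.6, 253.5, 130.0]
tcp_rot: [3.141, 0.001, -0.001]
contact_force: [-0.0, -0.6, 0.3]
opening: 0.936
grasp_force: 0.0
```

```bash
python3 - <<'E'
from h import *
top(445,255,10,26); go(445,255,3,0)
E
```

```text
top: centre, radius ((444.4322204589844, 256.3540954589844), 27.91072654724121) z 18.89124621639135 2087
t 23.4 shift m [-0.0008, -0.0016, 0.1271] turn z -0.0016 | rows 2.0 0.0; op 0.94 gf 0.0 F [ 0.8 -0.3  0.6] pos [445.8 253.3 130.1] yaw -0.002
```

Request:
{"fn": "move_arm", "kwargs": {
  "motion": [
    [0,0,0,-0.0013,-0.0031,0.0625,0.08],
    [0,0,0,-0.0013,-0.0031,0.1188,0.08],
    [0,0,0,-0.0013,-0.0031,0.15,0.08],
    [0,0,0,-0.0013,-0.0031,0.16,0.08],
    [0,0,0,-0.0013,-0.0031,0.16,0.06],
    [0,0,0,-0.0013,-0.0031,0.16,0.048],
    [0,0,0,-0.0013,-0.0031,0.16,0.048],
    [0,0,0,-0.0013,-0.0031,0.16,0.048]
  ]
}}

```text
clock: 24.38
eef_pos: [445.3, 257.4, 3.5]
tcp_rot: [-3.141, -0.002, 0.0]
contact_force: [0.3, -2.6, 7.6]
opening: 0.652
grasp_force: 32.4
```

```bash
python3 - <<'E'
from h import *
x,y,c=tray("T",-35,0.5); go(x,y,110,c)
E
```

```text
t 24.4 shift m [0.1493, 0.2493, -0.1065] turn z 0.0550 | rows 5.0 0.3; op 0.65 gf 32.4 F [ 0.3 -2.6  7.6] pos [445.3 257.4   3.5] yaw 0.000
```

To row units: 0.249 m / 0.8 = 0.3113, 0.234 m / 0.8 = 0.2925, 0.055 rad / 6.2832 = 0.0088.

Request:
{"fn": "move_arm", "kwargs": {
  "motion": [
    [0,0,0,0,0,-0.0625,0.048],
    [0,0,0,0,0,-0.125,0.048],
    [0,0,0.0088,0.0375,0.0625,-0.1325,0.048],
    [0,0,0.0088,0.075,0.125,-0.1325,0.048],
    [0,0,0.0088,0.1125,0.1875,-0.1325,0.048],
    [0,0,0.0088,0.15,0.25,-0.1325,0.048],
    [0,0,0.0088,0.175,0.2925,-0.1325,0.048],
    [0,0,0.0088,0.1863,0.3113,-0.1325,0.048]
  ]
}}

```text
clock: 25.38
eef_pos: [594.4, 6.3, 108.8]
tcp_rot: [-3.142, -0.001, -0.057]
contact_force: [0.6, -0.4, -0.4]
opening: 0.643
grasp_force: 32.3
```

To row units: 0.02 m / 0.8 = 0.025.

Request:
{"fn": "move_arm", "kwargs": {
  "motion": [
    [0,0,0,0,0,0,0.048],
    [0,0,0,0,0,0.025,0.048],
    [0,0,0,0,0,0.025,0.048]
  ]
}}

```text
clock: 25.75
eef_pos: [591.4, 9.5, 87.2]
tcp_rot: [-3.142, 0.003, -0.054]
contact_force: [0.5, 0.5, -0.8]
opening: 0.645
grasp_force: 32.3
```

```bash
python3 - <<'E'
from h import *
x,y,c=tray("T",-35,0.5); go(x,y,8,c)
p=camera_params("wrist"); im,d=grab_frame("wrist"); W=world(d,p)
cv2.imwrite("pics/w6.png",im[:,:,::-1])
X=W.reshape(-1,3); a,b,cc=T["T"]; q=X[:,:2]-[a,b]; u=q@[np.cos(cc),np.sin(cc)]; v=q@[-np.sin(cc),np.cos(cc)]
f=(u>-80)&(u<20)&(abs(v)<60)&(abs(X[:,2]-4)<6); print("floor z",np.median(X[f,2]),f.sum())
r=(abs(X[:,2]-24)<4)&(abs(u)<115)&(abs(v)<90)
for s in (r&(v<-65)&(abs(u)<60)),(r&(v>65)&(abs(u)<60)): print(s.sum(),v[s].mean())
s=sensors.sense(); q=X-s["eef_pos"]; m=(np.hypot(q[:,0],q[:,1])<35)&(q[:,2]<25)&(q[:,2]>-15); q=q[m]; q=q[q[:,2]>np.percentile(q[:,2],50)-3]
A=np.c_[q[:,:2],np.ones(len(q))]; print("roll top z rel TCP",np.median(q[:,2]),"slope",np.linalg.lstsq(A,q[:,2],rcond=None)[0].round(3))
E
```

```text
t 25.8 shift m [0.0032, 0.0012, 0.0792] turn z 0.0011 | rows 1.3 0.0; op 0.65 gf 32.3 F [ 0.5  0.5 -0.8] pos [591.4   9.5  87.2] yaw -0.054
floor z 4.260084781196639 16760
1650 -72.49851084490022
1597 74.25931683983582
roll top z rel TCP 14.64458757509999 slope [ 3.0000e-03 -5.0000e-03  1.4999e+01]
```

View pics/w6.png

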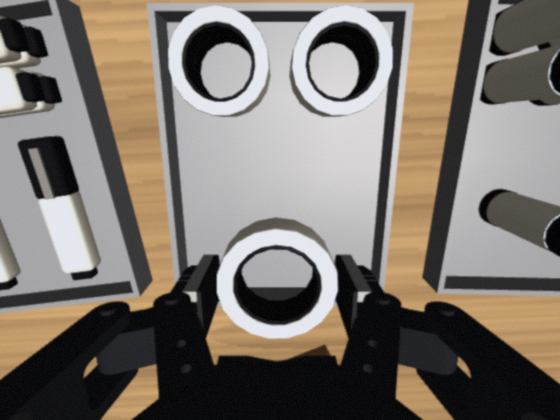

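The roll is held level over the tape tray, at (278,280), with its bottom about 4.2 mm below the TCP. Lowering.

To row units: 0.078 m / 0.8 = 0.0975, 0.077 m / 0.8 = 0.0963.

Request:
{"fn": "move_arm", "kwargs": {
  "motion": [
    [0,0,0,0.0025,0.0013,0.0563,0.048],
    [0,0,0,0.0025,0.0013,0.085,0.048],
    [0,0,0,0.0025,0.0013,0.0938,0.048],
    [0,0,0,0.0025,0.0013,0.0963,0.048],
    [0,0,0,0.0025,0.0013,0.0975,0.048],
    [0,0,0,0.0025,0.0013,0.0975,0.048]
  ]
}}

```text
clock: 26.55
eef_pos: [595.9, 7.1, 11.2]
tcp_rot: [-3.141, -0.001, -0.055]
contact_force: [-0.1, 0.0, -0.8]
opening: 0.65
grasp_force: 32.3
```

Request:
{"fn": "move_arm", "kwargs": {
  "motion": [
    [0,0,0,0,0,0.0013,0.048],
    [0,0,0,0,0,0.0025,0.048],
    [0,0,0,0,0,0.0038,0.048],
    [0,0,0,0,0,0.0038,0.048]
  ]
}}

```text
clock: 27.05
eef_pos: [595.3, 7.0, 7.5]
tcp_rot: [3.142, 0.0, -0.055]
contact_force: [-1.2, 0.0, 4.6]
opening: 0.647
grasp_force: 32.7
```

Contact at 4.6 N. Release and go up.

To row units: -0.2 m / 0.8 = -0.25, -0.18 m / 0.8 = -0.225.

Request:
{"fn": "move_arm", "kwargs": {
  "motion": [
    [0,0,0,0,0,0,0.07],
    [0,0,0,0,0,0,0.072],
    [0,0,0,0,0,0,0.072],
    [0,0,0,0,0,-0.025,0.072],
    [0,0,0,0,0,-0.0875,0.072],
    [0,0,0,0,0,-0.1625,0.072],
    [0,0,0,-0.0375,0,-0.225,0.072],
    [0,0,0,-0.1,0,-0.25,0.072]
  ]
}}

```text
clock: 28.05
eef_pos: [517.2, 11.4, 211.8]
tcp_rot: [-3.141, -0.007, -0.055]
contact_force: [-0.8, -0.1, 0.6]
opening: 0.844
grasp_force: 0.0
```

To row units: -0.14 m / 0.8 = -0.175, -0.1 m / 0.8 = -0.125.

Request:
{"fn": "move_arm", "kwargs": {
  "motion": [
    [0,0,0,-0.0625,0,-0.0375,0.072],
    [0,0,0,-0.125,0,-0.075,0.072],
    [0,0,0,-0.175,0,-0.075,0.072],
    [0,0,0,-0.175,0,-0.075,0.072]
  ]
}}

```text
clock: 28.55
eef_pos: [373.4, 19.2, 268.6]
tcp_rot: [-3.141, -0.002, -0.055]
contact_force: [0.7, 0.1, 0.3]
opening: 0.844
grasp_force: 0.0
```

```bash
python3 - <<'E'
from h import *
im,d=grab_frame("scene"); cv2.imwrite("pics/s7.png",cv2.resize(im,(784,588))[:,:,::-1])
W=world(d,camera_params("scene"))
for n,x,y in(("tape",595,11),("stap",522.8,392),("clip",442,-8)):
    m=(np.hypot(W[...,0]-x,W[...,1]-y)<(35 if n=="tape" else 62))&(W[...,2]>12); P=W[m]; zt=np.percentile(P[:,2],95); P=P[P[:,2]>zt-6]
    print(n,zt,cv2.minAreaRect(P[:,:2].astype(np.float32)))
go(400,0,200,0)
E
```

```text
tape 22.384026385301727 ((595.5354614257812, 9.072267532348633), (54.01331329345703, 54.24565887451172), 86.2254409790039)
stap 39.7873888604372 ((522.1799926757812, 391.27508544921875), (87.48885345458984, 27.255189895629883), 11.095026016235352)
clip 525.5303806581522 ((408.35418701171875, 17.244731903076172), (50.33916091918945, 11.065879821777344), 84.74822998046875)
t 28.6 shift m [0.0258, 0.0178, 0.0686] turn z -0.0550 | rows 1.2 0.3; op 0.85 gf 0.0 F [0.5 0.5 0.6] pos [375.2  19.2 268.6] yaw -0.055
```

View pics/s7.png

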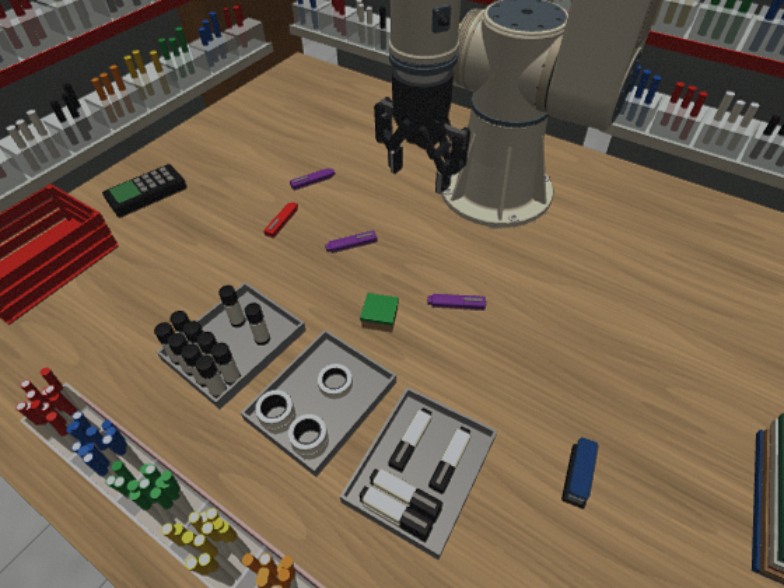

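The scene view shows the job done. The glue sticks stand at (232,305) and (257,323), the tape lies flat at (334,380), and the highlighters lie at (411,440) and (451,460). The clip box, stapler and coloured pens are undisturbed.

```bash
python3 -c "
from rig import order
print(order.sign_off())"
```

```text
the job is handed in; nothing more can be done
None
```

All five articles are back in their own trays, set down on the bare floor, and the job is handed in at about 29 s on the robot's clock; the stapler, clip box and look-alike pens were left alone.

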